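Fingertip check along a row of preserve jars

ROBOT

A 6-joint arm with a two-finger parallel gripper is mounted at the origin on the work surface. World frame = base frame: x ahead of the robot, y to its left, z up, the work surface at z = 0. Lengths are in m, angles in degrees, forces in N, time in s.
With the tool pointing down it reaches from about 0.35 to 0.875 m from the base axis. Payload 4.2 kg.
Tool frame: the origin (TCP) lies between the finger pads; the fingertips stand 11 mm ahead of it and the grasp point (between the pads) lies 8 mm behind it; z points along the fingers, y is the direction in which the jaws open and shut (so a half turn about z gives the same grasp; the last joint's range is limited). The gripper opens to 87 mm and grips with 3 to 60 N. Pads are 19 mm wide; open, the fingers measure 117 mm over their backs; the gripper's body (75 mm by 190 mm) begins 51 mm behind the grasp point.
Start: joints at [-59.267, 22.042, 0.453, 0, -68.411, -14.817], TCP at [0.171, -0.601, 0.234] pointing down, gripper open.
Joint ranges: [-179.83, 179.83], [-69.29, 118.12], [-61.27, 80.66], [-181.25, 117.63], [-171.15, -9.14], [-177.46, 177.46]. Speed limits (degrees/s): [159.86, 159.86, 180, 180, 180, 180].

INTERFACE

Orientations are given as a 3x3 rotation matrix whose columns are the frame's x, y, z axes.
In Python, from station import sense, capture, get_calibration, finish_job, search_frame, cut_out gives the robot as it stands.
- The arm moves only by the tool arm_command, never from a script. Its argument "rows" is a list of rows, each an object with "fingers": the opening in per cent of the stroke, from 0 (shut) to 100 (fully open); "travel": the shift along the tool's x, y, z in cm, a list of three; "roll": the turn about the tool's z in degrees. A call has 1 to 10 rows; each row is the pose to reach, as a shift and turn from the pose commanded when the call began, along the tool's axes at that moment; what a row does not reach only later rows make up. A row lasts 1/10 s, in which the tool goes at most 50 mm and 8.59 degrees, less where a joint would pass 70% of its speed; a pose out of reach is approached as far as the arm can. A call with a gripper value outside its range is refused whole. The fingers move at their own pace and stop on an object; the grip force is fixed at half the most. Time passes only in rows, so rows that repeat a pose let the fingers close. It gives the time, the measured TCP pose, the force and the opening at its end, in the units of the state.
- sense(): the state, without advancing time (a new reading comes with each control period).
- capture(name): name is "side" or "top" or "wrist"; returns (picture, depth): 480x640x3 uint8, red, green, blue; 480x640 float32, m along the optical axis (not along the pixel's ray), 0 where there is no reading.
- get_calibration(name): a dict with "fov_y" (degrees; the focal length in pixels is half the picture's height over the tangent of half this angle, whatever the lens; pixels are square), "cx", "cy" (the principal point, pixels), "origin" and "attitude" of the camera in the world; the wrist camera has in their place "mount" (4x4, takes a point from camera to tool coordinates, whose origin is the TCP and whose axes are the flange's). Camera axes: x right, y down, z forward; pixel columns grow to the right and rows downward; lengths in m; the calibration is good to about 2 mm. A picture is of the moment at which its call begins: read the wrist's pose just before it. get_calibration takes no time and is no camera call.
- finish_job(): hands the job in, once; it reports no verdict.
Trained networks look in the newest picture that a camera, given by its name, has taken for a name from the list of things; names that differ only in an ending like _2 or _b are one class to them, and where a whole thing is asked for, a point or a joint stands for the part that bears it (a point fixed in the world has none). Each returns a list of dicts, best first, with "p" (0 to 1); they miss things now and then, are a little off and sometimes report something else, mostly with a low value. They report only what shows in the picture. A call takes as long as a camera call.
- search_frame(camera, label): "position" ([x, y, z] in m, in world coordinates, good to about 4 mm: the middle of the surface that is visible of it).
- cut_out(camera, label): "mask" (480x640 bool, what is visible of it).
The state is a dict: "time_s": time; "joints": joint angles; "joint_velocities": joint speeds; "effort": joint torques, N m; "tcp_pos": TCP position; "ee_rot": TCP orientation; "wrist_force": force on the tool from outside, world axes, zero at the start; "moment": the same for the moment, N m; "gripper_width": opening from 0.0 (shut) to 1.0 (fully open).
Only numpy, scipy, OpenCV 4.12 (cv2) and the standard library are available. Lean on these libraries where they do the work, as an engineer would, in place of code of your own. Each camera call takes 0.05 s, during which the arm holds its last target. There are 200 camera calls.

TASK

The preserves have cooled: with the gripper closed, run the fingertips lightly along the row of lids of the four jars in the crate, from the left-hand jar to the right-hand one as seen from the robot, so that the raised red button in the middle of each lid is pressed down flush in turn, where a sealed jar's button stays. Leave the jars standing in their cells, not lifted, tipped or pressed hard, and everything else on the shelf where it is.

Things in the scene. Friction and masses are not known exactly. Their poses are not given: they have to be found in the camera images.
- button1_top (a point): crown of the raised red button in the middle of the lid of the left-hand jar (left as seen from the robot, +y). The button is a shallow red dome 34 mm across; with the jar standing in the crate and the button up, its crown is 126 mm above the work surface and 4 mm above the flat top of the gold lid (59 mm across). This point moves down with the button; once it is down hardly any red shows.
- button2_top (a point): crown of the raised red button in the middle of the lid of the second from the left jar (left as seen from the robot, +y). The button is a shallow red dome 34 mm across; with the jar standing in the crate and the button up, its crown is 126 mm above the work surface and 4 mm above the flat top of the gold lid (59 mm across). This point moves down with the button; once it is down hardly any red shows.
- button3_top (a point): crown of the raised red button in the middle of the lid of the third from the left jar (left as seen from the robot, +y). The button is a shallow red dome 34 mm across; with the jar standing in the crate and the button up, its crown is 126 mm above the work surface and 4 mm above the flat top of the gold lid (59 mm across). This point moves down with the button; once it is down hardly any red shows.
- button4_top (a point): crown of the raised red button in the middle of the lid of the right-hand jar (left as seen from the robot, +y). The button is a shallow red dome 34 mm across; with the jar standing in the crate and the button up, its crown is 126 mm above the work surface and 4 mm above the flat top of the gold lid (59 mm across). This point moves down with the button; once it is down hardly any red shows.
- button1 (a joint): how far that button (of the left-hand jar) is pressed: 0 m up, 0.004 m fully down, when its crown is flush with the lid. It takes about 3 N, pressed straight down or by a finger sliding across the dome, and stays where it is left (no spring).
- button2 (a joint): how far that button (of the second from the left jar) is pressed: 0 m up, 0.004 m fully down, when its crown is flush with the lid. It takes about 3 N, pressed straight down or by a finger sliding across the dome, and stays where it is left (no spring).
- button3 (a joint): how far that button (of the third from the left jar) is pressed: 0 m up, 0.004 m fully down, when its crown is flush with the lid. It takes about 3 N, pressed straight down or by a finger sliding across the dome, and stays where it is left (no spring).
- button4 (a joint): how far that button (of the right-hand jar) is pressed: 0 m up, 0.004 m fully down, when its crown is flush with the lid. It takes about 3 N, pressed straight down or by a finger sliding across the dome, and stays where it is left (no spring).
- jar1: the left-hand jar of the row: glass, dark red preserve, 64 mm across, 92 mm tall to the lid's top without the button, about 0.35 kg, loose in its cell of the crate. Origin at the centre of its underside, z up the jar.
- jar2: the second from the left jar of the row: glass, orange preserve, 64 mm across, 92 mm tall to the lid's top without the button, about 0.35 kg, loose in its cell of the crate. Origin at the centre of its underside, z up the jar.
- jar3: the third from the left jar of the row: glass, purple preserve, 64 mm across, 92 mm tall to the lid's top without the button, about 0.35 kg, loose in its cell of the crate. Origin at the centre of its underside, z up the jar.
- jar4: the right-hand jar of the row: glass, amber preserve, 64 mm across, 92 mm tall to the lid's top without the button, about 0.35 kg, loose in its cell of the crate. Origin at the centre of its underside, z up the jar.
- crate: fixed low wooden crate 80 x 294 mm, 66 mm high, with four cells in a row along its y axis, 72 mm between jar centres; +y is its left end as seen from the robot. Jars stand on its 6 mm floor and rise about 32 mm above its walls. Origin at the centre of its underside, which is 24 mm above the work surface on the sky-blue board.
- dispenser: yellow plastic push dispenser, 76 mm across, 156 mm tall, standing right of the crate. Leave alone. Origin at its underside.
- bowl1: lower aluminium bowl of the stack of two, 170 mm across, 62 mm high, beyond the crate. Leave alone. Origin at its underside.
- bowl2: upper aluminium bowl, 140 mm across, nested in the lower one. Leave alone. Origin at its underside.
- eggcup: white ceramic egg cup, 50 mm across, 62 mm high. Leave alone. Origin at its underside.
- scoop: grey plastic scoop, 180 mm long, 34 mm high, right of the crate. Leave alone. Origin under the back wall of its pan.
- rolling_pin: short wooden rolling pin lying diagonally left of the crate, 258 mm long, 45 mm thick. Leave alone. Origin under its middle.

How it is judged:
By the outcome, as a careful person would: the job done as asked, in the order asked, and still so for the second after the job is handed in, with the robot touching nothing.
It also fails if it takes over 45 s, if anything falls off the work surface, if the arm or the gripper's body presses on something with over 40 N, if the wrist force passes 120 N, or if a joint passes its speed limit or range.

## Working session

There is one attempt and no reset: what is moved stays moved. The work goes in short steps, Python scripts to look and compute and a tool call to move; the robot and the scene stay as the last step left them, time stands still between calls to the robot, and variables do not carry over. Pictures are saved under pics/ and viewed, about 8 in all and at most 12, crops included, and the job is handed in when it is done.

Besides the shell and the picture viewer there is one more tool, called after "Call:" in YAML: its name, and indented under it one key for each argument. arm_command: Moves the arm, as the interface text tells. Its arguments: {"type":"object","properties":{"rows":{"type":"array","items":{"type":"object","properties":{"fingers":{"type":"number"},"travel":{"type":"array","items":{"type":"number"}},"roll":{"type":"number"}}}}},"required":["rows"]}

```bash
mkdir -p pics
cat > h.py <<'E'
import numpy as np, cv2
from station import *
def cloud(n,s=None):
    c=get_calibration(n); rgb,d=capture(n)
    f=240/np.tan(np.radians(c['fov_y']/2)); v,u=np.mgrid[:480,:640]
    P=np.stack([(u-c['cx'])/f*d,(v-c['cy'])/f*d,d],-1)
    if n!='wrist': W=P@np.array(c['attitude']).T+np.array(c['origin'])
    else:
        M=np.array(c['mount']); W=P@M[:3,:3].T+M[:3,3]; W=W@np.array(s['ee_rot']).T+np.array(s['tcp_pos'])
    return rgb,d,W
def red(rgb):
    h=cv2.cvtColor(rgb,cv2.COLOR_RGB2HSV); return ((h[...,0]<8)|(h[...,0]>172))&(h[...,1]>150)&(h[...,2]>90)
E
python3 - <<'E'
from h import *
s=sense(); print({k:np.round(v,3).tolist() for k,v in s.items()})
ims=[]
for n in ('top','side'):
    rgb,d,W=cloud(n); ims.append(rgb); cv2.imwrite(f'pics/{n}0.png',rgb[...,::-1])
    print(n,{k:np.round(v,3).tolist() if k!='name' else v for k,v in get_calibration(n).items()})
    m=red(rgb)&(d>0)
    k,l,st,ce=cv2.connectedComponentsWithStats(m.astype(np.uint8))
    for i in range(1,k):
        if st[i,4]>30: print(st[i],np.round(W[(l==i)&m].mean(0),4),np.round(W[(l==i)&m].max(0),4))
    for b in range(1,5): print(b,[(np.round(x['position'],4).tolist(),round(x['p'],2)) for x in search_frame(n,f'button{b}_top')])
E
```

```text
{'time_s': 0.0, 'joints': [-59.27, 22.091, 0.377, -0.026, -68.411, -14.818], 'joint_velocities': [0.063, -0.01, 0.056, -0.053, 0.024, -0.071], 'effort': [-0.0, -39.067, 18.74, 4.22, 0.011, -0.0], 'tcp_pos': [0.171, -0.6, 0.232], 'ee_rot': [[-0.962, -0.274, -0.001], [-0.274, 0.962, 0.002], [0.0, 0.002, -1.0]], 'wrist_force': [0.148, 0.276, -0.022], 'moment': [-0.049, -0.049, 0.012], 'gripper_width': 1.004}
top {'fov_y': 55.952, 'cx': 319.414, 'cy': 245.067, 'origin': [0.544, 0.002, 1.145], 'attitude': [[0.019, -0.999, 0.041], [-1.0, -0.018, 0.011], [-0.01, -0.041, -0.999]]}
[254 262  15  14 158] [0.531  0.1443 0.1236] [0.5458 0.1607 0.1294]
[286 263  14  14 144] [0.5295 0.0728 0.1234] [0.5448 0.0884 0.1287]
[318 264  14  14 152] [0.5286 0.0011 0.1234] [0.5439 0.0158 0.1278]
[350 265  14  14 159] [ 0.528  -0.0707  0.1233] [ 0.543  -0.0563  0.1284]
1 [([0.5283, 0.147, 0.1227], 0.59), ([0.5295, 0.0697, 0.1208], 0.39)]
2 [([0.5286, 0.0703, 0.122], 0.67)]
3 [([0.5276, -0.001, 0.1282], 0.61), ([0.529, 0.0345, 0.0856], 0.36)]
4 [([0.5297, -0.0683, 0.1224], 0.66), ([0.4914, -0.452, 0.0334], 0.54)]
side {'fov_y': 50.68, 'cx': 321.889, 'cy': 248.077, 'origin': [0.299, 1.042, 1.018], 'attitude': [[-0.964, -0.164, 0.209], [-0.265, 0.615, -0.743], [-0.006, -0.771, -0.636]]}
[345 234  10   7  53] [ 0.5293 -0.0693  0.1246] [ 0.5446 -0.0563  0.1282]
[339 250  10   6  53] [0.5303 0.0016 0.124 ] [0.5432 0.0119 0.1278]
[332 266  10   8  58] [0.5313 0.0738 0.1239] [0.5439 0.0869 0.1305]
[324 284  12   8  76] [0.5325 0.1455 0.1242] [0.5471 0.1594 0.1292]
1 []
2 [([0.5306, 0.0773, 0.1277], 0.57), ([0.5265, -0.0678, 0.1282], 0.2)]
3 [([0.5324, 0.0006, 0.1242], 0.42)]
4 [([0.528, -0.0689, 0.1271], 0.49)]
```

View pics/top0.png

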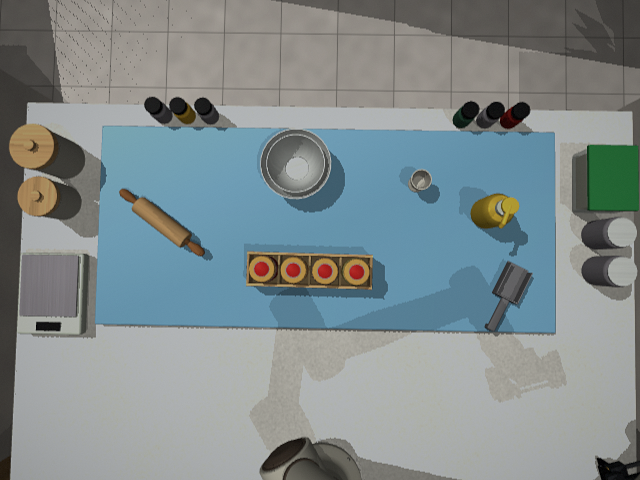

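View pics/side0.png

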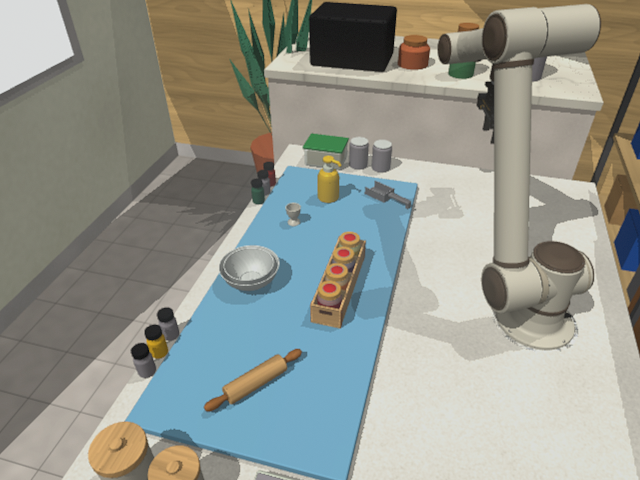

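The top view shows four red buttons in the crate at about (262,269), (293,270), (325,271) and (357,272). The side view agrees with this to within 3 mm. The row runs at x≈0.530, with y = 0.145, 0.073, 0.001 and -0.070. I'll start moving, closing the gripper on the way.

Call:
arm_command:
  rows:
    - {"fingers": 0,"travel": [-2.75,3.1,0],"roll": 1.7}
    - {"fingers": 0,"travel": [-5.5,6.2,0],"roll": 3.4}
    - {"fingers": 0,"travel": [-8.25,9.3,0],"roll": 5}
    - {"fingers": 0,"travel": [-11,12.4,0],"roll": 6.7}
    - {"fingers": 0,"travel": [-13.75,15.5,0],"roll": 8.4}
    - {"fingers": 0,"travel": [-16.5,18.5,0],"roll": 10}
    - {"fingers": 0,"travel": [-19.25,21.6,0],"roll": 11.7}
    - {"fingers": 0,"travel": [-22,24.7,0],"roll": 13.4}
    - {"fingers": 0,"travel": [-24.75,27.8,0],"roll": 15}
    - {"fingers": 0,"travel": [-27.5,30.9,0],"roll": 16.7}

```text
time_s: 1.5
tcp_pos: [0.3516, -0.2269, 0.234]
ee_rot: [[-1.0, 0.015, 0.001], [0.015, 1.0, -0.0], [-0.001, -0.0, -1.0]]
wrist_force: [-0.1, -0.3, 0.6]
gripper_width: 0.176
```

Call:
arm_command:
  rows:
    - {"travel": [-1.7,3.75,0],"fingers": 0,"roll": 0}
    - {"travel": [-3.5,7.5,0],"fingers": 0,"roll": 0}
    - {"travel": [-5.2,11.2,0],"fingers": 0,"roll": 0}
    - {"travel": [-6.9,15,0],"fingers": 0,"roll": 0}
    - {"travel": [-8.7,18.7,0],"fingers": 0,"roll": 0}
    - {"travel": [-10.4,22.5,0],"fingers": 0,"roll": 0}
    - {"travel": [-12.1,26.2,0],"fingers": 0,"roll": 0}
    - {"travel": [-13.9,30,0],"fingers": 0,"roll": 0}
    - {"travel": [-15.6,33.7,0],"fingers": 0,"roll": 0}
    - {"travel": [-17.4,37.5,0],"fingers": 0,"roll": 0}

```text
time_s: 2.5
tcp_pos: [0.5307, 0.1458, 0.2338]
ee_rot: [[-1.0, 0.013, 0.0], [0.013, 1.0, 0.0], [-0.0, 0.0, -1.0]]
wrist_force: [0.3, 0.0, -0.1]
gripper_width: 0.006
```

Run:
```python
from h import *
for n in ('wrist',):
    s=sense(); print(s['time_s'],np.round(s['tcp_pos'],4),np.round(s['ee_rot'],4).tolist(),s['gripper_width'])
    print(np.round(get_calibration(n)['mount'],3).tolist())
    rgb,d,W=cloud(n,s); cv2.imwrite(f'pics/{n}1.png',rgb[...,::-1])
    m=red(rgb)&(d>0)
    k,l,st,ce=cv2.connectedComponentsWithStats(m.astype(np.uint8))
    for i in range(1,k):
        if st[i,4]>100: print(st[i],np.round(W[(l==i)&m].mean(0),4),np.round(np.percentile(W[(l==i)&m],[2,98],axis=0),4).tolist())
```

```text
2.5 [0.5307 0.1458 0.2338] [[-0.9999, 0.0133, 0.0004], [0.0133, 0.9999, 0.0002], [-0.0004, 0.0002, -1.0]] 0.005784771217893008
[[-0.001, -0.969, -0.248, 0.067], [1.0, -0.001, -0.0, -0.0], [-0.0, -0.248, 0.969, -0.151], [0.0, 0.0, 0.0, 1.0]]
[ 305  220   39   41 1062] [0.5329 0.1485 0.1242] [[0.5196, 0.1358, 0.1215], [0.5471, 0.1613, 0.1265]]
[  20  222   40   39 1092] [ 0.5301 -0.0653  0.1241] [[0.5168, -0.078, 0.1214], [0.544, -0.0538, 0.1266]]
[119 222  31  37 885] [0.5305 0.0057 0.124 ] [[0.5182, -0.0045, 0.1215], [0.5437, 0.0154, 0.1262]]
[214 222  31  36 850] [0.5315 0.0772 0.124 ] [[0.5194, 0.0668, 0.1218], [0.5443, 0.0873, 0.1262]]
```

View pics/wrist1.png

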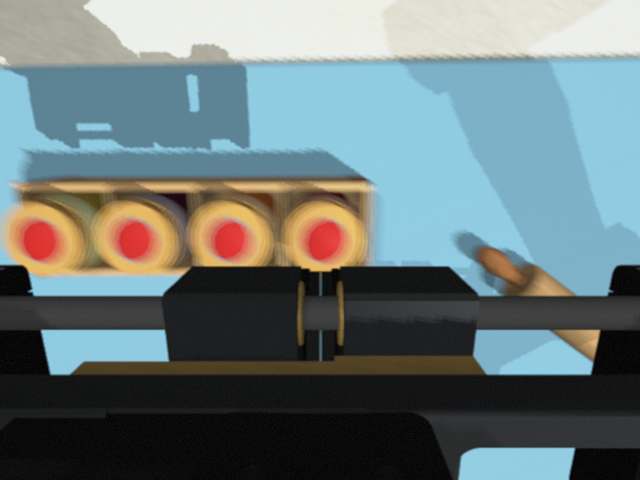

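Call:
arm_command:
  rows:
    - {"travel": [0,0,3],"fingers": 0,"roll": 0}
    - {"travel": [0,0,6],"fingers": 0,"roll": 0}
    - {"travel": [0,0,8],"fingers": 0,"roll": 0}
    - {"travel": [0,0,9],"fingers": 0,"roll": 0}
    - {"travel": [0,0,9.4],"fingers": 0,"roll": 0}
    - {"travel": [0,0,9.4],"fingers": 0,"roll": 0}
    - {"travel": [0,0,9.4],"fingers": 0,"roll": 0}

```text
time_s: 3.25
tcp_pos: [0.531, 0.1444, 0.1408]
ee_rot: [[-1.0, 0.014, 0.002], [0.014, 1.0, 0.001], [-0.002, 0.001, -1.0]]
wrist_force: [-0.3, 0.4, -0.5]
gripper_width: 0.006
```

Run:
```python
from h import *
im=[]
for n in ('wrist','side'):
    s=sense(); print(s['time_s'],np.round(s['tcp_pos'],4),np.round(s['wrist_force'],2))
    rgb,d,W=cloud(n,s); im.append(rgb)
    m=red(rgb)&(d>0)
    k,l,st,ce=cv2.connectedComponentsWithStats(m.astype(np.uint8))
    for i in range(1,k):
        if st[i,4]>25: print(st[i],np.round(W[(l==i)&m].mean(0),4))
b=cv2.resize(im[1][200:320,270:430],(640,480),interpolation=cv2.INTER_CUBIC)
out=cv2.resize(np.hstack([im[0],b]),(800,300),interpolation=cv2.INTER_AREA)
cv2.imwrite('pics/w2.png',out[...,::-1])
```

```text
3.25 [0.531  0.1444 0.1408] [-0.27  0.41 -0.52]
[   6  253   61   44 1512] [0.5229 0.0086 0.1271]
[ 146  253   55   44 1337] [0.5232 0.069  0.125 ]
[294 253  52  19 648] [0.5192 0.144  0.1248]
3.3 [0.531  0.1444 0.1408] [ 0.18  0.05 -0.27]
```

View pics/w2.png

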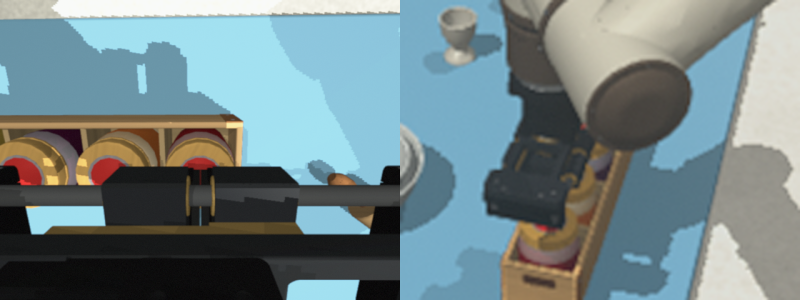

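Fingers are centred over button 1: it sits at column ~320 in the wrist view, the same as the finger gap. I'll press down in small steps and watch the force to find the flush height.

Call:
arm_command:
  rows:
    - {"travel": [0,0,0.2],"fingers": 0,"roll": 0}
    - {"travel": [0,0,0.4],"fingers": 0,"roll": 0}
    - {"travel": [0,0,0.4],"fingers": 0,"roll": 0}

```text
time_s: 3.65
tcp_pos: [0.5306, 0.1443, 0.136]
ee_rot: [[-1.0, 0.013, 0.001], [0.013, 1.0, 0.0], [-0.001, 0.0, -1.0]]
wrist_force: [-0.4, -0.3, 1.3]
gripper_width: 0.005
```

Call:
arm_command:
  rows:
    - {"travel": [0,0,0.1],"fingers": 0,"roll": 0}
    - {"travel": [0,0,0.1],"fingers": 0,"roll": 0}

```text
time_s: 3.85
tcp_pos: [0.5306, 0.1443, 0.1349]
ee_rot: [[-1.0, 0.013, 0.001], [0.013, 1.0, 0.0], [-0.001, 0.0, -1.0]]
wrist_force: [-0.2, 0.4, 3.3]
gripper_width: 0.006
```

Call:
arm_command:
  rows:
    - {"travel": [0,0,0.1],"fingers": 0,"roll": 0}
    - {"travel": [0,0,0.1],"fingers": 0,"roll": 0}

```text
time_s: 4.05
tcp_pos: [0.5306, 0.1443, 0.1337]
ee_rot: [[-1.0, 0.014, 0.001], [0.014, 1.0, 0.0], [-0.001, 0.0, -1.0]]
wrist_force: [-0.3, 0.2, 2.7]
gripper_width: 0.004
```

Call:
arm_command:
  rows:
    - {"travel": [0,0,0.05],"fingers": 0,"roll": 0}
    - {"travel": [0,0,0.05],"fingers": 0,"roll": 0}

```text
time_s: 4.25
tcp_pos: [0.5306, 0.1443, 0.1335]
ee_rot: [[-1.0, 0.013, 0.001], [0.013, 1.0, 0.0], [-0.001, 0.0, -1.0]]
wrist_force: [-0.6, -0.1, 4.9]
gripper_width: 0.007
```

Call:
arm_command:
  rows:
    - {"travel": [0,0,0.03],"fingers": 0,"roll": 0}
    - {"travel": [0,0,0.03],"fingers": 0,"roll": 0}

```text
time_s: 4.45
tcp_pos: [0.5306, 0.1443, 0.1335]
ee_rot: [[-1.0, 0.013, 0.001], [0.013, 1.0, 0.0], [-0.001, 0.0, -1.0]]
wrist_force: [-1.0, 1.1, 7.2]
gripper_width: 0.003
```

Button 1 bottoms out at TCP z≈0.1335. Past that, the force rises at about 8 N/mm with no further travel. I'll ease up about 1.2 mm, so the tips are just clear of the lid, glide to jar 2 and then press lightly.

Call:
arm_command:
  rows:
    - {"travel": [0,0,-0.12],"fingers": 0,"roll": 0}
    - {"travel": [0,-0.9,-0.12],"fingers": 0,"roll": 0}
    - {"travel": [0,-1.8,-0.12],"fingers": 0,"roll": 0}
    - {"travel": [0,-2.7,-0.12],"fingers": 0,"roll": 0}
    - {"travel": [0,-3.6,-0.12],"fingers": 0,"roll": 0}
    - {"travel": [0,-4.4,-0.12],"fingers": 0,"roll": 0}

```text
time_s: 5.05
tcp_pos: [0.5291, 0.0989, 0.1335]
ee_rot: [[-1.0, 0.014, -0.001], [0.014, 1.0, -0.001], [0.001, -0.001, -1.0]]
wrist_force: [0.4, 0.1, 0.1]
gripper_width: 0.005
```

Call:
arm_command:
  rows:
    - {"travel": [0,-0.7,0],"fingers": 0,"roll": 0}
    - {"travel": [0,-1.4,0],"fingers": 0,"roll": 0}
    - {"travel": [0,-2.1,0],"fingers": 0,"roll": 0}
    - {"travel": [0,-2.8,0],"fingers": 0,"roll": 0}
    - {"travel": [0,-2.8,0],"fingers": 0,"roll": 0}

```text
time_s: 5.55
tcp_pos: [0.5289, 0.0708, 0.1338]
ee_rot: [[-1.0, 0.014, -0.001], [0.014, 1.0, -0.001], [0.001, -0.001, -1.0]]
wrist_force: [-0.3, -1.2, 3.0]
gripper_width: 0.009
```

Call:
arm_command:
  rows:
    - {"travel": [0,0,0.08],"fingers": 0,"roll": 0}
    - {"travel": [0,0,0.08],"fingers": 0,"roll": 0}

```text
time_s: 5.75
tcp_pos: [0.529, 0.071, 0.1335]
ee_rot: [[-1.0, 0.013, -0.001], [0.013, 1.0, -0.002], [0.001, -0.002, -1.0]]
wrist_force: [-0.6, -2.9, 5.5]
gripper_width: 0.007
```

Jar 2's button is flush, at the same height and 5.5 N. Same again for jar 3.

Call:
arm_command:
  rows:
    - {"travel": [0,0,-0.08],"fingers": 0,"roll": 0}
    - {"travel": [0,-0.9,-0.08],"fingers": 0,"roll": 0}
    - {"travel": [0,-1.8,-0.08],"fingers": 0,"roll": 0}
    - {"travel": [0,-2.7,-0.08],"fingers": 0,"roll": 0}
    - {"travel": [0,-3.6,-0.08],"fingers": 0,"roll": 0}
    - {"travel": [0,-4.4,-0.08],"fingers": 0,"roll": 0}

```text
time_s: 6.35
tcp_pos: [0.5282, 0.027, 0.1335]
ee_rot: [[-1.0, 0.014, -0.001], [0.014, 1.0, -0.0], [0.001, -0.0, -1.0]]
wrist_force: [-0.4, 0.2, -0.4]
gripper_width: 0.004
```

Call:
arm_command:
  rows:
    - {"travel": [0,-0.7,0],"fingers": 0,"roll": 0}
    - {"travel": [0,-1.4,0],"fingers": 0,"roll": 0}
    - {"travel": [0,-2.0,0],"fingers": 0,"roll": 0}
    - {"travel": [0,-2.6,0],"fingers": 0,"roll": 0}
    - {"travel": [0,-2.6,0],"fingers": 0,"roll": 0}

```text
time_s: 6.85
tcp_pos: [0.5284, 0.0015, 0.134]
ee_rot: [[-1.0, 0.014, 0.0], [0.014, 1.0, -0.0], [-0.0, -0.0, -1.0]]
wrist_force: [0.9, 2.2, 2.2]
gripper_width: 0.007
```

Call:
arm_command:
  rows:
    - {"travel": [0,0,0.08],"fingers": 0,"roll": 0}
    - {"travel": [0,0,0.08],"fingers": 0,"roll": 0}

```text
time_s: 7.05
tcp_pos: [0.5286, 0.0023, 0.1335]
ee_rot: [[-1.0, 0.013, 0.001], [0.013, 1.0, 0.0], [-0.001, 0.0, -1.0]]
wrist_force: [0.0, 2.5, 4.4]
gripper_width: 0.008
```

Call:
arm_command:
  rows:
    - {"travel": [0,0,-0.08],"fingers": 0,"roll": 0}
    - {"travel": [0,-0.9,-0.08],"fingers": 0,"roll": 0}
    - {"travel": [0,-1.8,-0.08],"fingers": 0,"roll": 0}
    - {"travel": [0,-2.7,-0.08],"fingers": 0,"roll": 0}
    - {"travel": [0,-3.6,-0.08],"fingers": 0,"roll": 0}
    - {"travel": [0,-4.4,-0.08],"fingers": 0,"roll": 0}

```text
time_s: 7.65
tcp_pos: [0.5272, -0.043, 0.1335]
ee_rot: [[-1.0, 0.014, -0.001], [0.014, 1.0, -0.0], [0.001, -0.0, -1.0]]
wrist_force: [-0.0, 0.8, -0.4]
gripper_width: 0.005
```

Call:
arm_command:
  rows:
    - {"travel": [0,-0.7,0],"fingers": 0,"roll": 0}
    - {"travel": [0,-1.4,0],"fingers": 0,"roll": 0}
    - {"travel": [0,-2.1,0],"fingers": 0,"roll": 0}
    - {"travel": [0,-2.7,0],"fingers": 0,"roll": 0}
    - {"travel": [0,-2.7,0],"fingers": 0,"roll": 0}

```text
time_s: 8.15
tcp_pos: [0.5274, -0.0696, 0.134]
ee_rot: [[-1.0, 0.014, 0.0], [0.014, 1.0, -0.0], [-0.0, -0.0, -1.0]]
wrist_force: [0.3, 1.2, 2.5]
gripper_width: 0.004
```

Call:
arm_command:
  rows:
    - {"travel": [0,0,0.08],"fingers": 0,"roll": 0}
    - {"travel": [0,0,0.1],"fingers": 0,"roll": 0}

```text
time_s: 8.35
tcp_pos: [0.5276, -0.0692, 0.1335]
ee_rot: [[-1.0, 0.013, 0.0], [0.013, 1.0, -0.001], [-0.0, -0.001, -1.0]]
wrist_force: [-1.5, -0.0, 5.9]
gripper_width: 0.001
```

All four are at the same height. I'll lift straight up, clear the view and check.

Call:
arm_command:
  rows:
    - {"travel": [0,0,-0.5],"fingers": 0,"roll": 0}
    - {"travel": [0,0,-2],"fingers": 0,"roll": 0}
    - {"travel": [0,0,-5],"fingers": 0,"roll": 0}
    - {"travel": [0,0,-9],"fingers": 0,"roll": 0}
    - {"travel": [1,-3,-12],"fingers": 0,"roll": 0}
    - {"travel": [3,-7,-12],"fingers": 0,"roll": 0}
    - {"travel": [5,-11,-12],"fingers": 0,"roll": 0}
    - {"travel": [7,-15,-12],"fingers": 0,"roll": 0}
    - {"travel": [9,-19,-12],"fingers": 0,"roll": 0}
    - {"travel": [11,-23,-12],"fingers": 0,"roll": 0}

```text
time_s: 9.35
tcp_pos: [0.4124, -0.2984, 0.2525]
ee_rot: [[-1.0, 0.013, -0.002], [0.013, 1.0, 0.001], [0.002, 0.001, -1.0]]
wrist_force: [1.2, 0.2, -0.8]
gripper_width: 0.007
```

Call:
arm_command:
  rows:
    - {"travel": [1,-3,0],"fingers": 0,"roll": 0}
    - {"travel": [1,-3,0],"fingers": 0,"roll": 0}
    - {"travel": [1,-3,0],"fingers": 0,"roll": 0}

```text
time_s: 9.65
tcp_pos: [0.4029, -0.3273, 0.2522]
ee_rot: [[-1.0, 0.015, -0.002], [0.015, 1.0, 0.001], [0.002, 0.001, -1.0]]
wrist_force: [-0.2, -0.3, 0.1]
gripper_width: 0.006
```

Run:
```python
from h import *
s=sense(); print(s['time_s'],np.round(s['tcp_pos'],4),np.round(s['wrist_force'],2))
o=[]
for n,(r,c) in {'top':((230,310),(230,390)),'side':((220,320),(280,400))}.items():
    rgb,d,W=cloud(n)
    old=cv2.imread(f'pics/{n}0.png')[...,::-1]
    print(n,'red px',red(rgb)[r[0]:r[1],c[0]:c[1]].sum(),red(old)[r[0]:r[1],c[0]:c[1]].sum())
    if n=='top':
        for y,x in ((.1443,.531),(.0728,.5295),(.0011,.5286),(-.0707,.528)):
            q=np.hypot(W[...,0]-x,W[...,1]-y)<.012; print(np.round(np.median(W[q],0),4))
    o+= [cv2.resize(rgb[r[0]:r[1],c[0]:c[1]],(400,300),interpolation=cv2.INTER_CUBIC)]
    o+= [cv2.resize(rgb,(400,300),interpolation=cv2.INTER_AREA)]
cv2.imwrite('pics/end.png',np.vstack([np.hstack(o[:2]),np.hstack(o[2:])])[...,::-1])
```

```text
9.65 [ 0.4029 -0.3273  0.2522] [-0.18 -0.29  0.08]
top red px 39 616
[0.5319 0.1446 0.1219]
[0.5291 0.0724 0.1213]
[0.5281 0.0019 0.1215]
[ 0.5282 -0.0703  0.1212]
side red px 12 240
```

View pics/end.png

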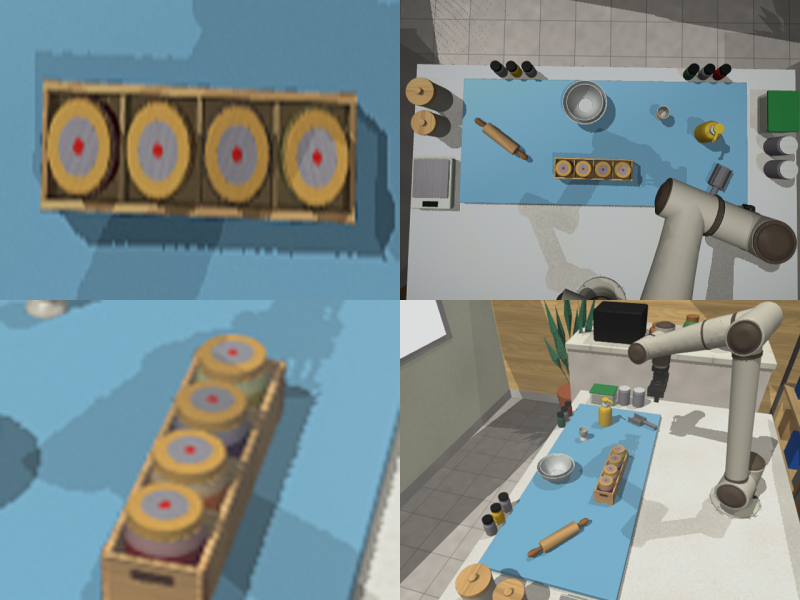

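Every lid shows only a tiny red dot in both views, at about (78,147), (157,150), (237,155) and (317,157) in the top-left crop. The jars stand upright, and nothing else has moved. I'm handing in.

```bash
python3 -c "
from station import *
print(finish_job())"
```

```text
the job is handed in; nothing more can be done
None
```

I pressed all four lid buttons flush, in order from the left-hand jar to the right-hand one, and handed the job in at about 10 s of the 45 s allowed.

- **Method:** With the gripper closed, I pressed the first button straight down to find the flush height. I then ran the fingertips just above the lids to each next jar and pressed lightly there. I lifted straight up after the last one.
- **Contact force:** Each button stopped at the same height (TCP z = 0.1335 m). The force readings at the end of each press were between 4.4 and 7.2 N.
- **Last checks:** The button tops measure 0.121–0.122 m, which is lid height. Red pixels fell from 616 to 39 in the top view and from 240 to 12 in the side view, leaving a tiny dot on each lid. By eye, the jars are upright in their cells and everything else is where it was. The robot was touching nothing.
- **Disagreements:** Before any pressing, the wrist camera placed the buttons 4–5 mm further left than the top view. That picture was blurred by motion, so I used the top and side views, and a second wrist picture taken when still confirmed the first button. No check failed.

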